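Turn the vanity row round for the evening

ROBOT

A 6-joint arm with a two-finger parallel gripper is mounted at the origin on the work surface. World frame = base frame: x ahead of the robot, y to its left, z up, the work surface at z = 0. Lengths are in m, angles in rad, forces in N, time in s.
With the tool pointing down it reaches from about 0.225 to 0.875 m from the base axis. Payload 3.4 kg.
Tool frame: the origin (TCP) lies where the fingers leave the gripper's body, on its centre line; the fingertips stand 73 mm ahead of it and the grasp point (between the pads) lies 54 mm ahead of it; x points along the fingers, y is the direction in which the jaws open and shut, and the axes are right-handed (so a half turn about x gives the same grasp; the last joint's range is limited). The gripper opens to 85 mm and grips with 20 to 120 N. Pads are 22 mm wide; open, the fingers measure 114 mm over their backs; the gripper's body (76 mm by 85 mm) begins 54 mm behind the grasp point. The pads swing forward as they close: fully open they stand 13 mm farther back than shut.
Start: joints at [1.049, 0.276, 1.505, -0, 1.361, -0.121], TCP at [0.224, 0.529, 0.304] pointing down, gripper open.
Joint ranges: [-2.89, 2.89], [-0.75, 2.08], [0.22, 2.7], [-1.18, 4.32], [0.11, 2.71], [-2.7, 2.7]. Speed limits (rad/s): [2.57, 2.57, 3.14, 3.14, 3.14, 3.14].

INTERFACE

Orientations are given as a unit quaternion [w, x, y, z].
In Python, from rig import manip gives the robot as it stands.
- The arm moves only by the tool play_rows, never from a script. Its argument "steps" is a list of rows, each a list of 5 numbers: the closure, from 0 (fully open) to 1 (shut), then the shift along the tool's x, y, z as a fraction of full scale, then the turn about the tool's x as a fraction of full scale. In form: [[grip, tx, ty, tz, twist], ...]. A call has 1 to 20 rows; each row shifts and turns the commanded pose from where the row before left it, along the tool's axes as they then stand; what a row does not reach is not made up. Full scale, the value 1, is 0.03 m for a shift and 6 degrees for a turn. A row lasts 1/10 s, in which the tool goes at most 50 mm and 8.59 degrees, less where a joint would pass 70% of its speed; a pose out of reach is approached as far as the arm can. A call with a number of a shift or a turn outside -1 to 1 is refused whole. A call with a gripper value outside its range is refused whole. The fingers move at their own pace and stop on an object; "newtons" is the grip in N (left out, the last holds). Time passes only in rows, so rows that do not move let the fingers close. It gives the time, the measured TCP pose, the force and the opening at its end, in the units of the state.
- manip.get_state(): the state, without advancing time (a new reading comes with each control period).
- manip.get_image(name): name is "scene" or "side" or "wrist"; returns (picture, depth): 480x640x3 uint8, red, green, blue; 480x640 float32, m along the optical axis (not along the pixel's ray), 0 where there is no reading.
- manip.camera_model(name): a dict with "mtx" (3x3 intrinsics, pixels), "R" (3x3) and "t" (3): a world point X has camera coordinates R X + t. Camera axes: x right, y down, z forward; pixel columns grow to the right and rows downward; lengths in m; the calibration is good to about 2 mm. The wrist camera is an equidistant fisheye: a pixel r from the principal point sees the ray r / f radians off the axis. A picture is of the moment at which its call begins: read the wrist's pose just before it. camera_model takes no time and is no camera call; for the wrist camera it gives the pose at the moment of the call.
- manip.sign_off(): hands the job in, once; it reports no verdict.
Trained networks look in the newest picture that a camera, given by its name, has taken for a name from the list of things; names that differ only in an ending like _2 or _b are one class to them, and where a whole thing is asked for, a point or a joint stands for the part that bears it (a point fixed in the world has none). Each returns a list of dicts, best first, with "conf" (0 to 1); they miss things now and then, are a little off and sometimes report something else, mostly with a low value. They report only what shows in the picture. A call takes as long as a camera call. They do not tell look-alikes from the thing itself.
- manip.regions_of(camera, query): "mask" (480x640 bool, what is visible of it).
- manip.mark_of(camera, query): "location" ([x, y, z] in m, in the coordinates of the camera as it stood for that picture, good to about 4 mm: a listed point, or the origin of a listed thing).
The state is a dict: "clock": time; "qpos": joint angles; "qd": joint speeds; "effort": joint torques, N m; "position": TCP position; "ee_rot": TCP orientation; "contact_force": force on the tool from outside, world axes, zero at the start; "moment": the same for the moment, N m; "width": finger opening in m.
Only numpy, scipy, OpenCV 4.12 (cv2) and the standard library are available. Lean on these libraries where they do the work, as an engineer would, in place of code of your own. Each camera call takes 0.05 s, during which the arm holds its last target.

TASK

Move the four toiletries from the clear plastic rack to the wooden rack, one to a compartment, in reverse order: what stands at the left end of the clear rack goes to the right end of the wooden rack, the second from the left to second from the right, and so on (left and right as seen from the robot). Set each one down gently, without dropping it, upright in the middle of its compartment, and never let one tip over on the way.

Things in the scene. Friction and masses are not known exactly. Their poses are not given: they have to be found in the camera images.
- perfume: round perfume bottle of amber glass, upright: belly 50 mm across at its widest (18 to 26 mm up), above it a champagne aluminium cap, a cylinder 26 mm across and 30 mm tall, from 48 to 78 mm up; 78 mm tall in all, about 110 g. Origin: centre of its underside, z up; grip it by the cap
- roller: pink plastic hair roller standing on end: a tube 34 mm across with small studs, 64 mm tall, about 30 g. Origin: centre of its underside, z up
- lipstick: square lipstick case standing on end, 25 x 25 mm, 74 mm tall, lower half black, upper half champagne aluminium, about 45 g. Origin: centre of its underside, z up, x and y square to its sides; it may stand turned by up to 0.25 rad against its rack
- jar: white ceramic cream jar with a screw lid: body 44 mm across, lid 48 mm across from 30 to 52 mm up, 52 mm tall, about 130 g. Origin: centre of its underside, z up
- perfume_pad: fixed cork pad, 54 x 54 x 3 mm, alike to the other three, lying in the compartment of the clear rack in which the perfume bottle stands at the start; it stays there and so marks where the perfume bottle came from. Origin: centre of its underside (6 mm above the vanity top); its top is 9 mm above the vanity top
- roller_pad: fixed cork pad, 54 x 54 x 3 mm, alike to the other three, lying in the compartment of the clear rack in which the hair roller stands at the start; it stays there and so marks where the hair roller came from. Origin: centre of its underside (6 mm above the vanity top); its top is 9 mm above the vanity top
- lipstick_pad: fixed cork pad, 54 x 54 x 3 mm, alike to the other three, lying in the compartment of the clear rack in which the lipstick stands at the start; it stays there and so marks where the lipstick came from. Origin: centre of its underside (6 mm above the vanity top); its top is 9 mm above the vanity top
- jar_pad: fixed cork pad, 54 x 54 x 3 mm, alike to the other three, lying in the compartment of the clear rack in which the cream jar stands at the start; it stays there and so marks where the cream jar came from. Origin: centre of its underside (6 mm above the vanity top); its top is 9 mm above the vanity top
- clear_rack: clear plastic rack holding the row at the start, on a cork pad each: fixed, 73 (x) x 261 (y) x 18 mm high, four compartments in a row. Origin: underside centre, on the vanity top; x away from the robot, y along the row to its left (yaw within 0.25 rad). Floor 6 mm thick, walls 5 mm, rising 12 mm above it. Compartments 63 x 59 mm, centres at y = +96, +32, -32, -96 mm, x = 0
- wood_rack: light wood rack, empty, no pads, beside the clear one: fixed, 73 (x) x 261 (y) x 18 mm high, four compartments in a row. Origin: underside centre, on the vanity top; x away from the robot, y along the row to its left (yaw within 0.25 rad). Floor 6 mm thick, walls 5 mm, rising 12 mm above it. Compartments 63 x 59 mm, centres at y = +96, +32, -32, -96 mm, x = 0
There are look-alikes about, which are no part of the job. Leave any orange or red look-alike of the lipstick alone.

How it is judged:
At the end, for the whole second after the job is handed in: Each of the four stands in the wooden rack in the mirror image of the compartment its pad marks in the clear rack, within 15 mm of the compartment's middle along and across, its underside within 4 mm of the floor, within 0.12 rad of upright, released and at rest (((y of perfume_pad in the frame of clear_rack between 0.076 and 0.116 m and y of perfume in the frame of wood_rack between -0.111 and -0.081 m) or (y of perfume_pad in the frame of clear_rack between 0.012 and 0.052 m and y of perfume in the frame of wood_rack between -0.047 and -0.017 m) or (y of perfume_pad in the frame of clear_rack between -0.052 and -0.012 m and y of perfume in the frame of wood_rack between 0.017 and 0.047 m) or (y of perfume_pad in the frame of clear_rack between -0.116 and -0.076 m and y of perfume in the frame of wood_rack between 0.081 and 0.111 m)) and x of perfume in the frame of wood_rack between -0.015 and 0.015 m and z of perfume in the frame of wood_rack between 0.002 and 0.01 m and angle between each of perfume, roller, lipstick, jar's own z axis and vertical below 0.12 rad and linear speed of each of perfume, roller, lipstick, jar below 0.02 m/s and angular speed of each of perfume, roller, lipstick, jar below 0.3 rad/s and ((y of roller_pad in the frame of clear_rack between 0.076 and 0.116 m and y of roller in the frame of wood_rack between -0.111 and -0.081 m) or (y of roller_pad in the frame of clear_rack between 0.012 and 0.052 m and y of roller in the frame of wood_rack between -0.047 and -0.017 m) or (y of roller_pad in the frame of clear_rack between -0.052 and -0.012 m and y of roller in the frame of wood_rack between 0.017 and 0.047 m) or (y of roller_pad in the frame of clear_rack between -0.116 and -0.076 m and y of roller in the frame of wood_rack between 0.081 and 0.111 m)) and x of roller in the frame of wood_rack between -0.015 and 0.015 m and z of roller in the frame of wood_rack between 0.002 and 0.01 m and ((y of lipstick_pad in the frame of clear_rack between 0.076 and 0.116 m and y of lipstick in the frame of wood_rack between -0.111 and -0.081 m) or (y of lipstick_pad in the frame of clear_rack between 0.012 and 0.052 m and y of lipstick in the frame of wood_rack between -0.047 and -0.017 m) or (y of lipstick_pad in the frame of clear_rack between -0.052 and -0.012 m and y of lipstick in the frame of wood_rack between 0.017 and 0.047 m) or (y of lipstick_pad in the frame of clear_rack between -0.116 and -0.076 m and y of lipstick in the frame of wood_rack between 0.081 and 0.111 m)) and x of lipstick in the frame of wood_rack between -0.015 and 0.015 m and z of lipstick in the frame of wood_rack between 0.002 and 0.01 m and ((y of jar_pad in the frame of clear_rack between 0.076 and 0.116 m and y of jar in the frame of wood_rack between -0.111 and -0.081 m) or (y of jar_pad in the frame of clear_rack between 0.012 and 0.052 m and y of jar in the frame of wood_rack between -0.047 and -0.017 m) or (y of jar_pad in the frame of clear_rack between -0.052 and -0.012 m and y of jar in the frame of wood_rack between 0.017 and 0.047 m) or (y of jar_pad in the frame of clear_rack between -0.116 and -0.076 m and y of jar in the frame of wood_rack between 0.081 and 0.111 m)) and x of jar in the frame of wood_rack between -0.015 and 0.015 m and z of jar in the frame of wood_rack between 0.002 and 0.01 m); the robot touches nothing.
It fails at once if one of the four tips over (more than 0.6 rad from upright) (angle between any of perfume, roller, lipstick, jar's own z axis and vertical above 0.6 rad).
It fails at once if one of the four is dropped: clear of the fingers and faster than 0.6 m/s (a fall of about 20 mm) ((linear speed of perfume above 0.6 m/s and contact force between the fingers and perfume below 0.05 N) or (linear speed of roller above 0.6 m/s and contact force between the fingers and roller below 0.05 N) or (linear speed of lipstick above 0.6 m/s and contact force between the fingers and lipstick below 0.05 N) or (linear speed of jar above 0.6 m/s and contact force between the fingers and jar below 0.05 N)).
It also fails if it takes over 104 s, if anything falls off the work surface, if the arm or the gripper's body presses on something with over 40 N, if the wrist force passes 120 N, or if a joint passes its speed limit or range.

## Working session

There is one attempt and no reset: what is moved stays moved. The work goes in short steps, Python scripts to look and compute and a tool call to move; the robot and the scene stay as the last step left them, time stands still between calls to the robot, and variables do not carry over. Pictures are saved under pics/ and viewed, and the job is handed in when it is done.

Besides the shell and the picture viewer there is one more tool, called in YAML: its name, and indented under it one key for each argument. play_rows: Moves the arm, as the interface text tells. Its arguments: {"type":"object","properties":{"steps":{"type":"array","items":{"type":"array","items":{"type":"number"}}},"newtons":{"type":"number"}},"required":["steps"]}

```bash
mkdir -p pics; ls
python3 - <<'E'
from rig import manip
import cv2
s=manip.get_state(); print({k:(v if not hasattr(v,'round') else v) for k,v in s.items()})
for n in ['scene','side','wrist']:
    im,d=manip.get_image(n); cv2.imwrite(f'pics/{n}0.png',im[:,:,::-1]); m=manip.camera_model(n); print(n,m)
E
```

```text
pics
{'clock': 0.0, 'qpos': array([ 1.04901132e+00,  2.76548434e-01,  1.50615191e+00, -1.53812233e-05,
        1.36067180e+00, -1.21018288e-01]), 'qd': array([ 2.70815625e-04, -6.06968591e-04,  5.13948036e-05,  9.40654611e-04,
       -4.70155752e-04, -3.83362894e-04]), 'effort': array([ 9.54768730e-04, -4.16770935e+01, -2.45807594e+01,  1.12674593e-04,
        1.09203896e-02,  6.27060012e-05]), 'position': array([0.22413707, 0.5290769 , 0.30305865]), 'ee_rot': array([ 0.69276407,  0.14014631,  0.69315147, -0.14134353]), 'contact_force': array([ 1.46057507,  0.11033934, -0.02285755]), 'moment': array([ 0.00654769, -0.00802518, -0.07335648]), 'width': 0.08587683117991059}
scene {'mtx': array([[553.26248671,   0.        , 312.95222694],
       [  0.        , 553.26248671, 239.05833302],
       [  0.        ,   0.        ,   1.        ]]), 'R': array([[ 0.24751939,  0.96886047, -0.00659811],
       [ 0.76014313, -0.19841098, -0.61872086],
       [-0.60076333,  0.1481299 , -0.78558319]]), 't': array([-0.14488289, -0.42512312,  1.33078122])}
side {'mtx': array([[503.07920618,   0.        , 326.34670577],
       [  0.        , 503.07920618, 241.6128605 ],
       [  0.        ,   0.        ,   1.        ]]), 'R': array([[ 0.95183284, -0.30600719, -0.01933531],
       [-0.24128156, -0.7086079 , -0.66306716],
       [ 0.18920217,  0.63579435, -0.74831016]]), 't': array([-0.54757069,  0.15534429,  0.83807947])}
wrist {'mtx': array([[371.64829954,   0.        , 313.1593021 ],
       [  0.        , 371.64829954, 245.12000317],
       [  0.        ,   0.        ,   1.        ]]), 'R': array([[ 0.39113183,  0.92033294, -0.00178171],
       [ 0.87680375, -0.37204264,  0.30463004],
       [ 0.27969819, -0.12071271, -0.95246909]]), 't': array([-0.57303489, -0.03943602,  0.37978402])}
```

View pics/scene0.png

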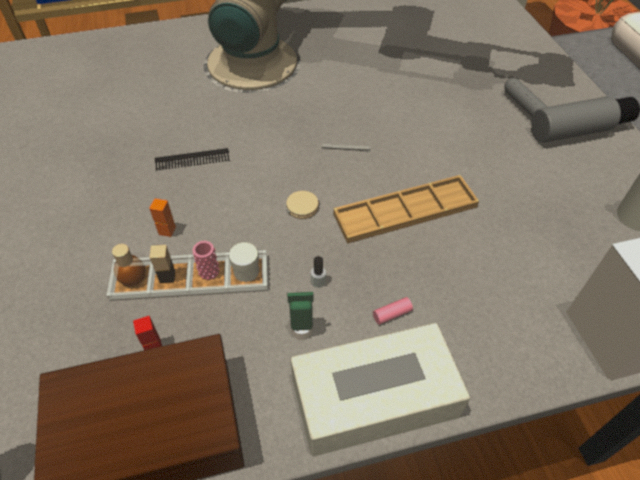

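View pics/side0.png

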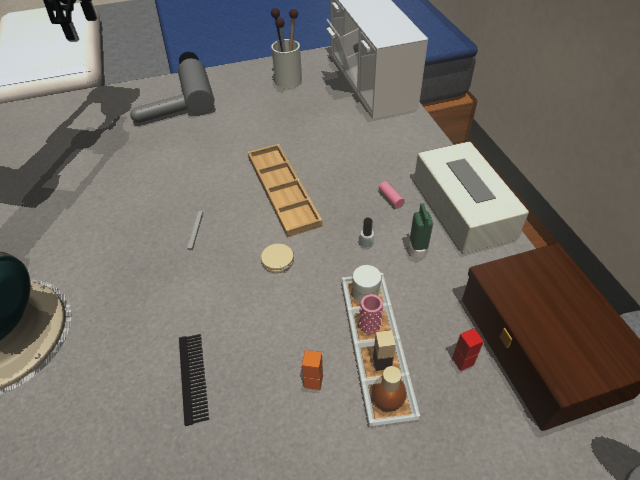

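View pics/wrist0.png

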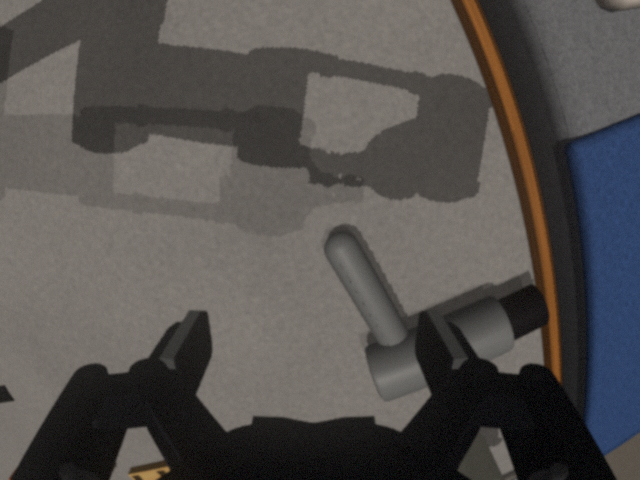

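Clear rack, seen from the robot left to right (scene image right to left): jar (245,262), roller (205,260), lipstick (161,264), perfume (128,268). The wooden rack is at about (406,208). The look-alikes are the orange case (163,218), the red case (147,333) and the pink roller lying down (392,310). None of these is in the rack.

```bash
cat > h.py <<'E'
import numpy as np, cv2
from rig import manip
def toW(cam,p,m=None):
    m=m or manip.camera_model(cam); return m['R'].T@(np.asarray(p)-m['t'])
def cloud(cam,mask,d):
    m=manip.camera_model(cam); K=m['mtx']; v,u=np.nonzero(mask&(d>0)); z=d[v,u]
    P=np.stack([(u-K[0,2])/K[0,0]*z,(v-K[1,2])/K[1,1]*z,z],1)
    return (P-m['t'])@m['R']
E
python3 - <<'E'
from h import *
np.set_printoptions(precision=4,suppress=True)
for cam in ['scene','side']:
    im,d=manip.get_image(cam)
    for q in ['perfume','roller','lipstick','jar','clear_rack','wood_rack','jar_pad','perfume_pad']:
        r=manip.mark_of(cam,q)
        for x in r[:4]: print(cam,q,round(x['conf'],2),toW(cam,x['location']))
        if q in('jar_pad','perfume_pad'):continue
        for x in manip.regions_of(cam,q)[:1]:
            P=cloud(cam,x['mask'],d); v,u=np.nonzero(x['mask'])
            print('  mask',round(x['conf'],2),x['mask'].sum(),u.mean().round(),v.mean().round(),np.percentile(P,[2,50,98],axis=0).ravel())
            np.save(f'pics/{cam}_{q}.npy',P)
E
```

```text
scene perfume 0.81 [ 0.5725 -0.3102  0.0103]
scene roller 0.81 [ 0.5933 -0.1866  0.0103]
  mask 0.74 791 205.0 260.0 [ 0.5749 -0.2017  0.0097  0.6025 -0.1845  0.0534  0.6097 -0.1679  0.0746]
scene lipstick 0.92 [ 0.7034 -0.2882  0.001 ]
scene lipstick 0.84 [ 0.4745 -0.2456 -0.0013]
scene lipstick 0.66 [ 0.5837 -0.2555  0.0093]
  mask 0.95 720 162.0 218.0 [ 0.4639 -0.263   0.0003  0.4848 -0.2459  0.0482  0.4935 -0.2317  0.0757]
scene jar 0.63 [ 0.6054 -0.1216  0.0085]
  mask 0.93 892 244.0 262.0 [ 0.5896 -0.1441  0.0153  0.6203 -0.1241  0.0596  0.6313 -0.1036  0.0634]
scene clear_rack 0.97 [ 0.5917 -0.2152  0.0007]
scene clear_rack 0.34 [0.5405 0.1863 0.0007]
  mask 0.93 2452 190.0 282.0 [ 0.5472 -0.347   0.0007  0.612  -0.2183  0.0147  0.6474 -0.0897  0.0204]
scene wood_rack 0.61 [0.541  0.1898 0.0029]
  mask 0.77 5079 404.0 208.0 [0.4987 0.0604 0.0014 0.5394 0.1849 0.0071 0.5843 0.3151 0.0195]
scene jar_pad 0.62 [ 0.6078 -0.1248  0.0086]
scene perfume_pad 0.88 [ 0.5707 -0.3142  0.0067]
scene perfume_pad 0.4 [ 0.5864 -0.2535  0.0107]
side perfume 0.71 [ 0.5715 -0.3109  0.0084]
  mask
[... 239 characters left out ...]
tick 0.55 [ 0.5855 -0.2518  0.0069]
  mask 0.89 735 384.0 349.0 [ 0.5706 -0.2676  0.0121  0.5806 -0.2632  0.0672  0.5952 -0.2408  0.0851]
side jar 0.74 [ 0.5843 -0.2471  0.0022]
  mask 0.77 772 366.0 281.0 [ 0.5844 -0.1465  0.0179  0.6024 -0.131   0.0606  0.6263 -0.1039  0.0638]
side clear_rack 0.97 [ 0.5898 -0.2173  0.0029]
  mask 0.9 2499 379.0 360.0 [ 0.5342 -0.3493  0.0012  0.5761 -0.2545  0.0163  0.6399 -0.0897  0.0206]
side wood_rack 0.77 [0.5383 0.1908 0.0017]
  mask 0.8 3423 285.0 191.0 [0.4986 0.0585 0.0018 0.5408 0.1744 0.0079 0.5808 0.316  0.0202]
side jar_pad 0.66 [ 0.5872 -0.2524  0.0091]
side jar_pad 0.52 [ 0.6073 -0.1217  0.0045]
side perfume_pad 0.67 [ 0.5692 -0.3124  0.0064]
```

Run:
```python
import cv2
a=cv2.imread('pics/scene0.png')[180:350,90:290]; b=cv2.imread('pics/side0.png')[250:430,290:490]
cv2.imwrite('pics/crop1.png',cv2.hconcat([cv2.resize(a,(400,340),interpolation=2),cv2.resize(b,(400,340),interpolation=2)]))
```

```text
(no output)
```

View pics/crop1.png

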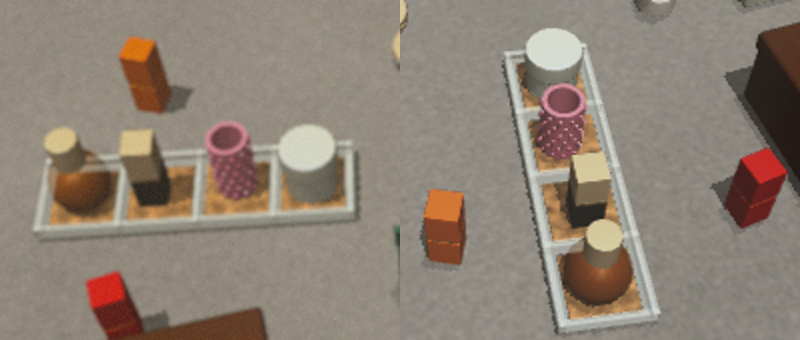

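The crop confirms the order. The real lipstick is the black and champagne case second from the right. The orange case (163,218) and the red case (147,333) are decoys outside the rack. Next I'll fit the rack and item poses.

```bash
cat > fit.py <<'E'
from h import *
from scipy.optimize import minimize, least_squares
np.set_printoptions(precision=4,suppress=True)
# rack fit: points from depth near rim height vs. rack template lines
def rim(P2,p):
    x,y,a=p; c,s=np.cos(a),np.sin(a); q=P2-[x,y]; return np.stack([c*q[:,0]+s*q[:,1],-s*q[:,0]+c*q[:,1]],1)
def cost(p,P2):
    q=np.abs(rim(P2,p)); 
    dx=np.abs(q[:,0]-34); 
    def w(q):
        X,Y=q[:,0],q[:,1]
        d=[np.maximum(np.abs(X-.034)-.0025,0)+np.maximum(Y-.1305,0)]
        for c in (0,.064,.128): d.append(np.maximum(np.abs(Y-c)-.0025,0)+np.maximum(X-.0365,0))
        return np.min(d,0)
    return np.minimum(w(q),.008).mean()
def rackfit(P,p0):
    R=P[(P[:,2]>.0145)&(P[:,2]<.022)][:,:2]
    best=None
    for da in np.linspace(-.15,.15,7):
        r=minimize(cost,np.array(p0)+[0,0,da],args=(R,),method='Nelder-Mead',options=dict(initial_simplex=np.array(p0)+[0,0,da]+np.array([[0,0,0],[.008,0,0],[0,.008,0],[0,0,.05]])))
        if best is None or r.fun<best.fun: best=r
    return best.x,best.fun,len(R)
if __name__=='__main__':
    data={}
    for cam in ['scene','side']:
        im,d=manip.get_image(cam); data[cam]=cloud(cam,d>0,d)
    W=np.vstack(list(data.values()))
    for n,p0 in [('clear',(.591,-.216,-.1)),('wood',(.540,.189,.1))]:
        for cam,P in [*data.items(),('both',W)]:
            P=P[(np.hypot(P[:,0]-p0[0],P[:,1]-p0[1])<.17)&(np.abs(P[:,0]-p0[0])<.08)]
            print(n,cam,*rackfit(P,p0))
    for n,c,z in [('perfume',(.570,-.311),.087),('roller',(.593,-.185),.073),('lipstick',(.584,-.254),.083),('jar',(.607,-.123),.061)]:
        for cam,P in data.items():
            t=P[(np.hypot(P[:,0]-c[0],P[:,1]-c[1])<.04)&(np.abs(P[:,2]-z)<.004)][:,:2].astype(np.float32)
            rect=cv2.minAreaRect(t*1000); ctr,rad=cv2.minEnclosingCircle(t*1000)
            print(n,cam,len(t),'rect',np.round(rect[0],1),np.round(rect[1],1),round(rect[2],1),'circ',np.round(ctr,1),round(rad,1),'mean',t.mean(0)*1000)
E
python3 fit.py
```

```text
clear scene [ 0.5911 -0.2182 -0.1785] 0.0012199614164061948 1507
clear side [ 0.5894 -0.2174 -0.1801] 0.0006729102102007971 1626
clear both [ 0.5902 -0.2177 -0.1805] 0.001007140242862441 3133
wood scene [0.5405 0.1879 0.0828] 0.00029247703630358793 1337
wood side [0.5396 0.1887 0.0794] 0.000397453314871442 992
wood both [0.5401 0.1882 0.0816] 0.00036454811680751854 2329
perfume scene 182 rect [ 572.4 -310.8] [23.4 26.5] 82.6 circ [ 572.6 -310.1] 13.5 mean [ 573.4938 -310.5507]
perfume side 276 rect [ 570.8 -310.8] [25.7 24.6] 65.5 circ [ 571.1 -310.9] 13.4 mean [ 570.1821 -311.2439]
roller scene 177 rect [ 591.7 -184.7] [35.1 33.9] 28.4 circ [ 592.  -184.9] 18.3 mean [ 592.6638 -185.0468]
roller side 192 rect [ 590.4 -184.1] [34.1 33.6] 3.9 circ [ 591.2 -184.8] 18.1 mean [ 590.3178 -184.3864]
lipstick scene 224 rect [ 585.9 -254.4] [25.7 27.2] 80.7 circ [ 586.6 -254.3] 17.1 mean [ 587.5493 -253.9918]
lipstick side 289 rect [ 584.5 -253.4] [27.5 24.9] 79.3 circ [ 584.4 -254.5] 16.7 mean [ 583.9744 -254.8825]
jar scene 543 rect [ 608.3 -123.4] [46.3 46.5] 52.3 circ [ 608.2 -123.6] 24.1 mean [ 609.6288 -123.6899]
jar side 536 rect [ 606.5 -124.1] [46.4 46.1] 61.6 circ [ 606.3 -123.3] 24.3 mean [ 606.1459 -124.813 ]
```

```bash
cat > plan.py <<'E'
import sys
from h import *
from scipy.spatial.transform import Rotation as Ro
np.set_printoptions(precision=3,suppress=True)
CL=-.1803; WD=.0816
def wood(y): return (.5401-np.sin(WD)*y,.1882+np.cos(WD)*y)
T={'jar':(.6073,-.1236,CL),'roller':(.5913,-.1847,CL),'lipstick':(.5852,-.2542,CL),'perfume':(.5717,-.3108,CL),
 'Wjar':(*wood(-.096),WD),'Wroller':(*wood(-.032),WD),'Wlipstick':(*wood(.032),WD),'Wperfume':(*wood(.096),WD)}
def plan(name,z):
    s=manip.get_state(); w,x,y,zz=s['ee_rot']; R=Ro.from_quat([x,y,zz,w]).as_matrix()
    X,Y,a=T[name]
    yaw=np.arctan2(R[1,1],R[0,1])
    d=(a-yaw+np.pi/2)%np.pi-np.pi/2   # jaw along rack x, mod pi; world yaw change
    # tool x is down -> twist = -world yaw
    tw=-d; R2=R@Ro.from_rotvec([tw,0,0]).as_matrix()
    # also correct using tool axis for grasp pt: aim grasp point horizontally
    tip=s['position']+R2[:,0]*.054; D=np.array([X,Y,z])-tip
    print('clock %.2f'%s['clock'],'tcp',s['position'],'toolx',R[:,0],'q',s['qpos'],'w',s['width'],'F',s['contact_force'])
    print(name,'twist deg',np.degrees(tw).round(2),'rows6deg',(np.degrees(tw)/6).round(3),'shift units(30mm) x,y,z:',(R2.T@D)/.03, 'world',D)
if __name__=='__main__': plan(sys.argv[1],float(sys.argv[2]))
E
python3 plan.py jar 0.13
```

```text
clock 1.75 tcp [0.224 0.529 0.304] toolx [ 0.  0. -1.] q [ 1.049  0.276  1.505 -0.     1.361 -0.121] w 0.0851423002714967 F [-0.91   0.199  0.275]
jar twist deg 77.37 rows6deg 12.894 shift units(30mm) x,y,z: [ 3.996 16.461 19.128] world [ 0.383 -0.653 -0.12 ]
```

play_rows:
  steps:
    - [0,0,0,0,0.99]
    - [0,0,0,0,0.99]
    - [0,0,0,0,0.99]
    - [0,0,0,0,0.99]
    - [0,0,0,0,0.99]
    - [0,0,0,0,0.99]
    - [0,0,0,0,0.99]
    - [0,0,0,0,0.99]
    - [0,0,0,0,0.99]
    - [0,0,0,0,0.99]
    - [0,0,0,0,0.99]
    - [0,0,0,0,0.99]
    - [0,0,0,0,0.99]
    - [0,0,0.3,0.35,0]
    - [0,0,0.6,0.7,0]
    - [0,0,0.6,0.7,0]
    - [0,0,0.6,0.7,0]
    - [0,0,0.6,0.7,0]
    - [0,0,0.6,0.7,0]
    - [0,0,0.6,0.7,0]
  newtons: 40

```text
clock: 3.75
position: [0.3159, 0.3725, 0.304]
ee_rot: [0.455, 0.542, 0.454, -0.542]
contact_force: [-0.5, 0.1, 0.1]
width: 0.0855
```

```bash
python3 plan.py jar 0.13
```

```text
clock 3.75 tcp [0.316 0.372 0.304] toolx [ 0. -0. -1.] q [ 0.725  0.145  1.679 -0.001  1.317  0.901] w 0.08546391045765069 F [-0.459  0.099  0.141]
jar twist deg 0.28 rows6deg 0.047 shift units(30mm) x,y,z: [ 4.012 12.517 14.524] world [ 0.291 -0.496 -0.12 ]
```

play_rows:
  steps:
    - [0,0,0.7,0.81,0.05]
    - [0,0,0.7,0.81,0]
    - [0,0,0.7,0.81,0]
    - [0,0,0.7,0.81,0]
    - [0,0,0.7,0.81,0]
    - [0,0,0.7,0.81,0]
    - [0,0,0.7,0.81,0]
    - [0,0,0.7,0.81,0]
    - [0,0,0.7,0.81,0]
    - [0,0,0.7,0.81,0]
    - [0,0,0.7,0.81,0]
    - [0,0,0.7,0.81,0]
    - [0,0,0.7,0.81,0]
    - [0,0,0.7,0.81,0]
    - [0,0,0.7,0.81,0]
    - [0,0.3,0.7,0.81,0]
    - [0,0.5,0.7,0.81,0]
    - [0,0.5,0.4,0.5,0]
    - [0,0.3,0.2,0.24,0]
    - [0,0,0,0,0]

```text
clock: 5.75
position: [0.6041, -0.1223, 0.2538]
ee_rot: [-0.451, -0.543, -0.453, 0.544]
contact_force: [-0.7, 0.1, 0.0]
width: 0.0851
```

```bash
python3 plan.py jar 0.13
python3 - <<'E'
from h import *
for n in ['wrist']:
    im,d=manip.get_image(n); cv2.imwrite('pics/wrist1.png',im[:,:,::-1])
E
```

```text
clock 5.75 tcp [ 0.604 -0.122  0.254] toolx [-0.004  0.002 -1.   ] q [-0.313  0.37   1.491  0.     1.285 -0.129] w 0.08514575236710485 F [-0.686  0.081  0.043]
jar twist deg -0.19 rows6deg -0.031 shift units(30mm) x,y,z: [2.325 0.13  0.028] world [ 0.003 -0.001 -0.07 ]
```

View pics/wrist1.png

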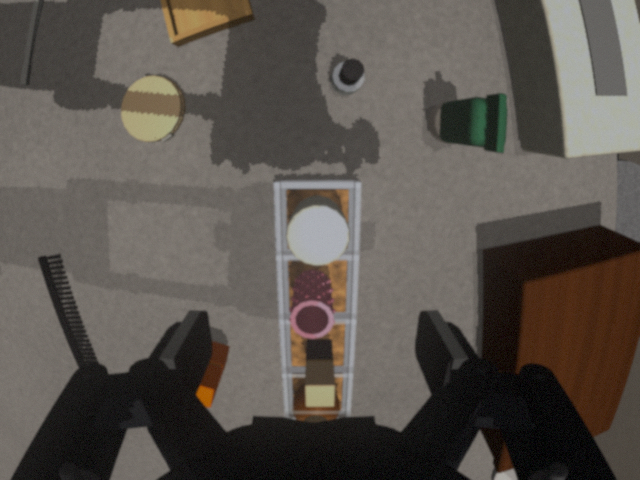

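play_rows:
  steps:
    - [0,0.3,0.13,0.03,-0.03]
    - [0,0.6,0,0,0]
    - [0,0.7,0,0,0]
    - [0,0.7,0,0,0]
    - [0,0.7,0,0,0]
    - [0,0.7,0,0,0]
    - [0,0.6,0,0,0]
    - [0,0.4,0,0,0]
    - [0,0.3,0,0,0]
    - [0,0.06,0,0,0]
    - [0,0,0,0,0]
    - [0,0,0,0,0]

```text
clock: 7.0
position: [0.6093, -0.1235, 0.105]
ee_rot: [0.454, 0.543, 0.453, -0.542]
contact_force: [0.4, 0.4, -0.1]
width: 0.0852
```

```bash
python3 plan.py jar 0.048
python3 - <<'E'
from h import *
im,d=manip.get_image('side'); im2,_=manip.get_image('scene')
a=cv2.resize(im[180:420,260:480],(400,436)); b=cv2.resize(im2[150:350,100:300],(400,436))
cv2.imwrite('pics/s2.png',cv2.hconcat([a,b])[:,:,::-1])
E
```

```text
clock 7.00 tcp [ 0.609 -0.123  0.105] toolx [ 0.002 -0.    -1.   ] q [-0.312  0.508  1.671  0.     0.961 -0.132] w 0.08523800066029932 F [ 0.384  0.398 -0.061]
jar twist deg 0.03 rows6deg 0.005 shift units(30mm) x,y,z: [ 0.099 -0.069  0.016] world [-0.002 -0.    -0.003]
```

View pics/s2.png

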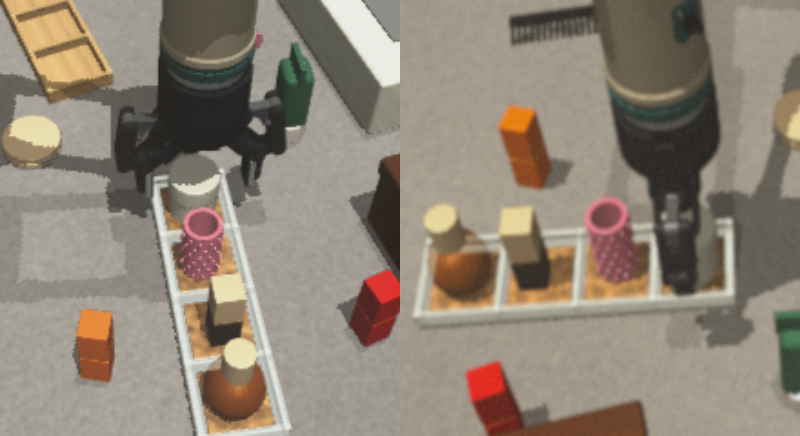

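play_rows:
  steps:
    - [0,0.2,-0.07,0,0]
    - [1,0,0,0,0]
    - [1,0,0,0,0]
    - [1,0,0,0,0]
    - [1,0,0,0,0]
    - [1,0,0,0,0]
    - [1,0,0,0,0]
    - [1,0,0,0,0]
    - [1,0,0,0,0]
    - [1,0,0,0,0]

```text
clock: 8.1
position: [0.6068, -0.123, 0.0983]
ee_rot: [0.453, 0.543, 0.453, -0.543]
contact_force: [-0.1, -0.0, 2.2]
width: 0.0467
```

```bash
python3 plan.py jar 0.048
```

```text
clock 8.10 tcp [ 0.607 -0.123  0.098] toolx [ 0. -0. -1.] q [-0.312  0.513  1.683  0.     0.945 -0.133] w 0.046744915198323606 F [-0.144 -0.046  2.208]
jar twist deg 0.03 rows6deg 0.004 shift units(30mm) x,y,z: [-0.125  0.019  0.015] world [ 0.    -0.001  0.004]
```

play_rows:
  steps:
    - [1,-0.2,0,0,0]
    - [1,-0.4,0,0,0]
    - [1,-0.5,0,0,0]
    - [1,-0.5,0,0,0]
    - [1,-0.5,0,0,0]
    - [1,-0.5,0,0,0]
    - [1,-0.4,0,0,0]
    - [1,-0.3,0,0,0]
    - [1,0,0,0,0]
    - [1,0,0,0,0]

```text
clock: 9.1
position: [0.6064, -0.1229, 0.197]
ee_rot: [-0.453, -0.543, -0.453, 0.543]
contact_force: [-0.0, -0.2, -1.9]
width: 0.047
```

```bash
python3 plan.py Wjar 0.144
```

```text
clock 9.10 tcp [ 0.606 -0.123  0.197] toolx [-0.  0. -1.] q [-0.312  0.414  1.569  0.     1.158 -0.133] w 0.04699112249737559 F [-0.023 -0.215 -1.878]
Wjar twist deg -14.98 rows6deg -2.496 shift units(30mm) x,y,z: [-0.033 -1.358 -7.315] world [-0.058  0.215  0.001]
```

play_rows:
  steps:
    - [1,0,0,0,-0.5]
    - [1,0,0,0,-0.5]
    - [1,0,0,0,-0.5]
    - [1,0,0,0,-0.5]
    - [1,0,0,0,-0.5]
    - [1,0,-0.07,-0.35,0]
    - [1,0,-0.12,-0.65,0]
    - [1,0,-0.13,-0.7,0]
    - [1,0,-0.13,-0.7,0]
    - [1,0,-0.13,-0.7,0]
    - [1,0,-0.13,-0.7,0]
    - [1,0,-0.13,-0.7,0]
    - [1,0,-0.13,-0.7,0]
    - [1,0,-0.13,-0.7,0]
    - [1,0,-0.12,-0.65,0]
    - [1,0,-0.1,-0.5,0]
    - [1,0,-0.05,-0.25,0]
    - [1,0,0,0,0]
    - [1,0,0,0,0]

```text
clock: 11.0
position: [0.5478, 0.0918, 0.1971]
ee_rot: [0.52, 0.479, 0.52, -0.479]
contact_force: [0.0, -0.4, -2.2]
width: 0.0471
```

```bash
python3 plan.py Wjar 0.0423
```

```text
clock 11.00 tcp [0.548 0.092 0.197] toolx [ 0. -0. -1.] q [ 0.041  0.328  1.712 -0.001  1.102 -0.041] w 0.047134681078356576 F [ 0.034 -0.411 -2.201]
Wjar twist deg 0.04 rows6deg 0.006 shift units(30mm) x,y,z: [ 3.361  0.003 -0.026] world [ 0.     0.001 -0.101]
```

play_rows:
  steps:
    - [1,0.3,0,-0.03,0]
    - [1,0.5,0,0,0]
    - [1,0.5,0,0,0]
    - [1,0.5,0,0,0]
    - [1,0.5,0,0,0]
    - [1,0.4,0,0,0]
    - [1,0.25,0,0,0]
    - [1,0.15,0,0,0]
    - [1,0.1,0,0,0]
    - [1,0.08,0,0,0]
    - [1,0.08,0,0,0]
    - [1,0,0,0,0]
    - [1,0,0,0,0]
    - [1,0,0,0,0]

```text
clock: 12.4
position: [0.5479, 0.0929, 0.0966]
ee_rot: [0.52, 0.479, 0.52, -0.479]
contact_force: [0.1, 0.0, -1.0]
width: 0.0469
```

```bash
python3 plan.py Wjar 0.0413;python3 - <<'E'
from h import *
im,d=manip.get_image('side'); im2,_=manip.get_image('scene')
a=cv2.resize(im[100:280,200:380],(400,400)); b=cv2.resize(im2[100:300,280:480],(400,400))
cv2.imwrite('pics/s3.png',cv2.hconcat([a,b])[:,:,::-1])
E
```

```text
clock 12.40 tcp [0.548 0.093 0.097] toolx [ 0.001  0.    -1.   ] q [ 0.043  0.44   1.832  0.     0.869 -0.039] w 0.046878527885590764 F [ 0.067  0.004 -1.005]
Wjar twist deg 0.02 rows6deg 0.004 shift units(30mm) x,y,z: [ 0.043 -0.     0.013] world [ 0.    -0.    -0.001]
```

View pics/s3.png

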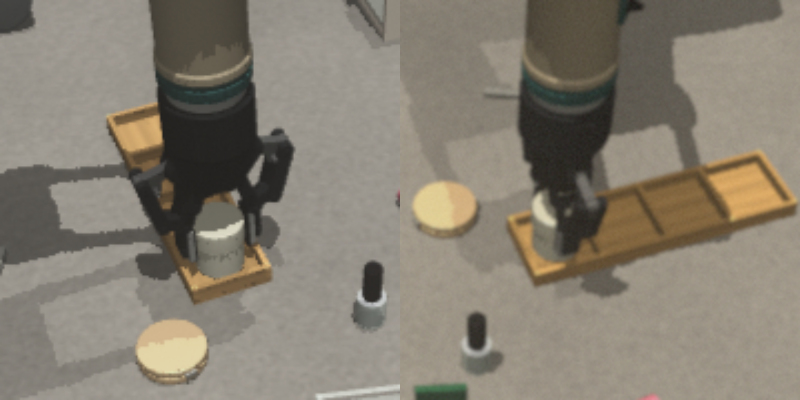

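play_rows:
  steps:
    - [1,0.03,0,0,0]
    - [1,0.02,0,0,0]
    - [1,0,0,0,0]
    - [0.4,0,0,0,0]
    - [0.2,0,0,0,0]
    - [0,0,0,0,0]
    - [0,0,0,0,0]
    - [0,0,0,0,0]
    - [0,0,0,0,0]
    - [0,-0.3,0,0,0]
    - [0,-0.5,0,0,0]
    - [0,-0.6,0,0,0]
    - [0,-0.6,0,0,0]
    - [0,-0.6,0,0,0]
    - [0,-0.5,0,0,0]
    - [0,-0.3,0,0,0]
    - [0,0,0,0,0]

```text
clock: 14.2
position: [0.5484, 0.0929, 0.1985]
ee_rot: [0.521, 0.48, 0.519, -0.478]
contact_force: [-0.1, -0.1, -1.0]
width: 0.0851
```

```bash
cat > look.py <<'E'
from h import *
import sys
im,d=manip.get_image('side'); P=cloud('side',d>0,d); im2,d2=manip.get_image('scene'); P2=cloud('scene',d2>0,d2)
a=cv2.resize(im[120:440,200:480],(350,400)); b=cv2.resize(im2[120:340,80:500],(450,236)); b=cv2.copyMakeBorder(b,0,164,0,0,0)
cv2.imwrite(f'pics/{sys.argv[1]}.png',cv2.hconcat([a,b])[:,:,::-1])
from plan import T
H={'jar':.052,'roller':.064,'lipstick':.074,'perfume':.078}
for n in H:
  for k,base in (('',.009),('W',.006)):
    for cam,Q in (('side',P),('scene',P2)):
      c=T[k+n]; t=Q[(np.hypot(Q[:,0]-c[0],Q[:,1]-c[1])<.035)&(np.abs(Q[:,2]-base-H[n])<.005)].astype(np.float32)
      if len(t)>60: r=cv2.minAreaRect(t[:,:2]*1000); print(k+n,cam,len(t),'offset mm',np.round(np.array(r[0])-np.array(c[:2])*1000,1),np.round(r[1],1),round(r[2],1),'ztop',np.median(t[:,2]).round(4))
E
python3 look.py s4; python3 plan.py roller 0.13
```

```text
Wjar side 372 offset mm [ 1.  -0.1] [48.2 45.2] 51.7 ztop 0.0583
Wjar scene 455 offset mm [ 1.4 -0.8] [47.  47.3] 29.2 ztop 0.0577
roller side 212 offset mm [-0.3  0.4] [34.6 33.2] 38.4 ztop 0.0728
roller scene 188 offset mm [ 0.5 -0.8] [34.8 32.9] 13.0 ztop 0.0726
lipstick side 292 offset mm [-0.9  0.6] [26.5 24.9] 79.3 ztop 0.0833
lipstick scene 235 offset mm [1.2 0.2] [25.4 27.3] 78.5 ztop 0.0832
perfume side 280 offset mm [-1.3 -0.2] [25.3 25.3] 6.8 ztop 0.0873
perfume scene 193 offset mm [ 1.1 -0. ] [25.2 24.6] 26.2 ztop 0.0872
clock 14.30 tcp [0.547 0.093 0.197] toolx [-0.  0. -1.] q [ 0.043  0.328  1.712  0.     1.102 -0.039] w 0.08571623126285637 F [ 0.021 -0.685  0.382]
roller twist deg 15.03 rows6deg 2.504 shift units(30mm) x,y,z: [0.421 3.098 8.838] world [ 0.044 -0.278 -0.013]
```

View pics/s4.png

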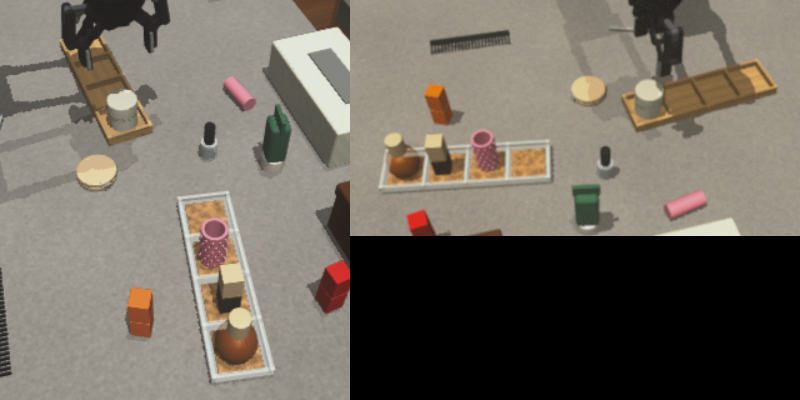

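play_rows:
  steps:
    - [0,0,0,0,0.5]
    - [0,0,0,0,0.5]
    - [0,0,0,0,0.5]
    - [0,0,0,0,0.5]
    - [0,0,0,0,0.5]
    - [0,0,0.13,0.37,0]
    - [0,0,0.26,0.74,0]
    - [0,0,0.26,0.74,0]
    - [0,0,0.26,0.74,0]
    - [0,0,0.26,0.74,0]
    - [0,0,0.26,0.74,0]
    - [0,0,0.26,0.74,0]
    - [0,0,0.26,0.74,0]
    - [0,0,0.26,0.74,0]
    - [0,0,0.26,0.74,0]
    - [0,0,0.26,0.74,0]
    - [0,0,0.26,0.74,0]
    - [0,0.1,0.12,0.32,0]
    - [0,0,0,0,0]
    - [0,0,0,0,0]

```text
clock: 16.3
position: [0.5915, -0.184, 0.1931]
ee_rot: [-0.452, -0.543, -0.454, 0.543]
contact_force: [0.3, 0.4, -0.1]
width: 0.0856
```

```bash
python3 plan.py roller 0.045
```

```text
clock 16.30 tcp [ 0.591 -0.184  0.193] toolx [-0.002  0.001 -1.   ] q [-0.414  0.419  1.572  0.001  1.153 -0.235] w 0.08557430581625684 F [ 0.316  0.436 -0.067]
roller twist deg 0.02 rows6deg 0.004 shift units(30mm) x,y,z: [3.136 0.007 0.028] world [-0.    -0.001 -0.094]
```

play_rows:
  steps:
    - [0,0.3,0,0.03,0]
    - [0,0.5,0,0,0]
    - [0,0.6,0,0,0]
    - [0,0.6,0,0,0]
    - [0,0.5,0,0,0]
    - [0,0.4,0,0,0]
    - [0,0.24,0,0,0]
    - [0,0,0,0,0]
    - [1,0,0,0,0]
    - [1,0,0,0,0]
    - [1,0,0,0,0]
    - [1,0,0,0,0]
    - [1,0,0,0,0]
    - [1,0,0,0,0]
    - [1,0,0,0,0]
    - [1,0,0,0,0]
    - [1,0,0,0,0]
    - [1,0,0,0,0]
  newtons: 30

```text
clock: 18.1
position: [0.5924, -0.1856, 0.1004]
ee_rot: [0.454, 0.543, 0.453, -0.543]
contact_force: [0.2, 0.0, 5.0]
width: 0.0333
```

```bash
python3 plan.py roller 0.045
```

```text
clock 18.10 tcp [ 0.592 -0.186  0.1  ] toolx [ 0.001 -0.001 -1.   ] q [-0.416  0.512  1.678  0.     0.95  -0.236] w 0.03331537122747798 F [0.224 0.028 4.992]
roller twist deg 0.03 rows6deg 0.004 shift units(30mm) x,y,z: [ 0.045 -0.043 -0.024] world [-0.001  0.001 -0.001]
```

play_rows:
  steps:
    - [1,-0.2,0,0,0]
    - [1,-0.4,0,0,0]
    - [1,-0.5,0,0,0]
    - [1,-0.5,0,0,0]
    - [1,-0.5,0,0,0]
    - [1,-0.5,0,0,0]
    - [1,-0.4,0,0,0]
    - [1,-0.3,0,0,0]
    - [1,0,0,0,-0.5]
    - [1,0,0,0,-0.5]
    - [1,0,0,0,-0.5]
    - [1,0,0,0,-0.5]
    - [1,0,0,0,-0.5]
    - [1,0,0,0,0]
    - [1,0,0,0,0]

```text
clock: 19.6
position: [0.5919, -0.1853, 0.1986]
ee_rot: [0.52, 0.479, 0.52, -0.479]
contact_force: [0.3, -0.6, -0.7]
width: 0.0331
```

```bash
python3 plan.py Wroller 0.145; python3 look.py s5
```

```text
clock 19.60 tcp [ 0.592 -0.185  0.199] toolx [-0.  0. -1.] q [-0.416  0.415  1.564  0.     1.163 -0.497] w 0.033096273732508244 F [ 0.254 -0.647 -0.716]
Wroller twist deg -0.04 rows6deg -0.007 shift units(30mm) x,y,z: [ -0.012  -0.704 -11.483] world [-0.049  0.342  0.   ]
Wjar side 371 offset mm [-0.4 -1. ] [46.  47.3] 11.7 ztop 0.0583
Wjar scene 453 offset mm [ 2.3 -0.8] [47.2 46.8] 27.5 ztop 0.0577
lipstick side 291 offset mm [-0.9  0.4] [25.8 24.9] 79.4 ztop 0.0833
lipstick scene 233 offset mm [1.1 0.2] [25.1 27.4] 79.6 ztop 0.083
perfume side 280 offset mm [-1.1 -0.1] [25.4 25.1] 58.1 ztop 0.0875
perfume scene 194 offset mm [ 0.6 -0.2] [26.3 25.2] 35.8 ztop 0.0871
```

View pics/s5.png

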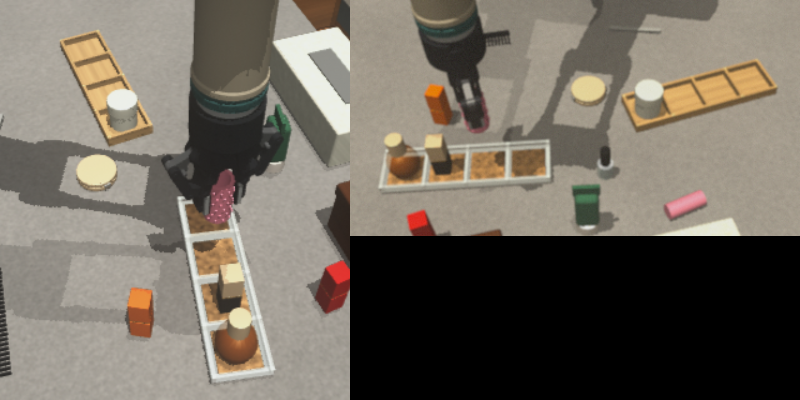

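```bash
cat > tilt.py <<'E'
from h import *
import sys
g=np.array(manip.get_state()['position'])-[0,0,.054]
ims=[]
for cam in ('side','scene'):
    im,d=manip.get_image(cam); m=manip.camera_model(cam); q=m['R']@g+m['t']; u,v=(m['mtx']@(q/q[2]))[:2]
    u,v=int(u),int(v); ims.append(cv2.resize(im[v-60:v+60,u-60:u+60],(400,400),interpolation=cv2.INTER_CUBIC))
    P=cloud(cam,d>0,d); col=np.array(im[d>0],int)
    k=(np.linalg.norm(P-g,axis=1)<.055)&(col[:,0]>col[:,1]*1.3)&(col[:,0]>60)
    Q=P[k]; print(cam,len(Q))
    if len(Q)>50:
        for lo in np.arange(Q[:,2].min(),Q[:,2].max(),.01):
            s=Q[(Q[:,2]>=lo)&(Q[:,2]<lo+.01)]
            if len(s)>10: print(' z%.3f'%lo,len(s),'x',np.percentile(s[:,0],[2,50,98]).round(4),'y',np.percentile(s[:,1],[2,50,98]).round(4))
cv2.imwrite(f'pics/{sys.argv[1]}.png',cv2.hconcat(ims)[:,:,::-1])
E
python3 tilt.py t5
```

```text
side 699
 z0.107 68 x [0.5759 0.5852 0.6004] y [-0.2023 -0.1989 -0.1876]
 z0.117 78 x [0.578  0.588  0.6057] y [-0.2017 -0.199  -0.1921]
 z0.127 74 x [0.5748 0.5886 0.6068] y [-0.2015 -0.1992 -0.1931]
 z0.137 95 x [0.5789 0.5926 0.6045] y [-0.2019 -0.1983 -0.1712]
 z0.147 125 x [0.5763 0.595  0.6065] y [-0.2014 -0.1972 -0.1715]
 z0.157 126 x [0.5786 0.5964 0.6053] y [-0.2015 -0.1971 -0.172 ]
 z0.167 130 x [0.579 0.598 0.608] y [-0.2013 -0.1955 -0.174 ]
scene 202
 z0.107 70 x [0.5913 0.6074 0.6107] y [-0.1992 -0.1819 -0.1681]
 z0.117 35 x [0.595  0.6018 0.6114] y [-0.2008 -0.1727 -0.1676]
 z0.127 35 x [0.5917 0.6032 0.6221] y [-0.2016 -0.1778 -0.1677]
 z0.137 22 x [0.5963 0.5997 0.6232] y [-0.2014 -0.1711 -0.1682]
 z0.147 19 x [0.5923 0.6013 0.604 ] y [-0.1725 -0.1703 -0.1673]
 z0.157 16 x [0.5885 0.5991 0.6046] y [-0.193  -0.1697 -0.1679]
```

View pics/t5.png

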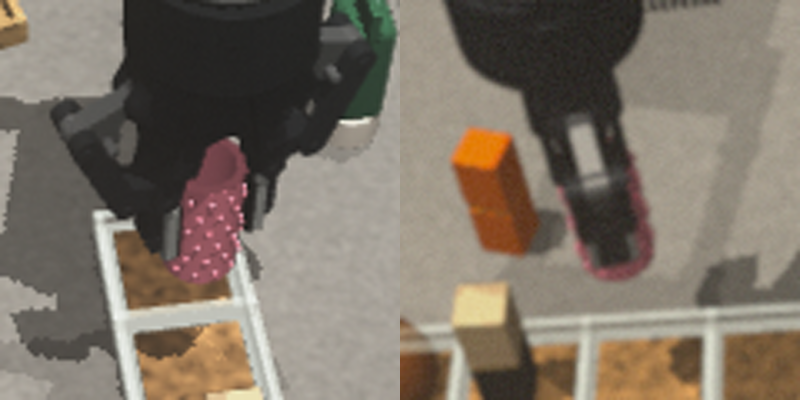

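The extents in x and y stay constant with height, so the roller hangs upright. The lean in the picture is only perspective.

play_rows:
  steps:
    - [1,0,-0.02,-0.35,0]
    - [1,0,-0.04,-0.7,0]
    - [1,0,-0.04,-0.73,0]
    - [1,0,-0.04,-0.73,0]
    - [1,0,-0.04,-0.73,0]
    - [1,0,-0.04,-0.73,0]
    - [1,0,-0.04,-0.73,0]
    - [1,0,-0.04,-0.73,0]
    - [1,0,-0.04,-0.73,0]
    - [1,0,-0.04,-0.73,0]
    - [1,0,-0.05,-0.73,0]
    - [1,0,-0.05,-0.73,0]
    - [1,0,-0.05,-0.73,0]
    - [1,0,-0.05,-0.73,0]
    - [1,0,-0.05,-0.7,0]
    - [1,0,-0.05,-0.6,0]
    - [1,0,-0.02,-0.27,0]
    - [1,0,0,-0.1,0]
    - [1,0,0,0,0]
    - [1,0,0,0,0]

```text
clock: 21.8
position: [0.5428, 0.1557, 0.1986]
ee_rot: [0.52, 0.479, 0.52, -0.479]
contact_force: [0.1, 0.2, -0.5]
width: 0.0333
```

```bash
python3 plan.py Wroller 0.043
```

```text
clock 21.80 tcp [0.543 0.156 0.199] toolx [ 0. -0. -1.] q [ 0.156  0.339  1.689 -0.     1.113  0.075] w 0.033252044969815875 F [ 0.099  0.194 -0.458]
Wroller twist deg 0.0 rows6deg 0.001 shift units(30mm) x,y,z: [ 3.388 -0.001 -0.022] world [-0.     0.001 -0.102]
```

play_rows:
  steps:
    - [1,0.3,0,-0.02,0]
    - [1,0.5,0,0,0]
    - [1,0.5,0,0,0]
    - [1,0.5,0,0,0]
    - [1,0.5,0,0,0]
    - [1,0.4,0,0,0]
    - [1,0.25,0,0,0]
    - [1,0.15,0,0,0]
    - [1,0.1,0,0,0]
    - [1,0.08,0,0,0]
    - [1,0.08,0,0,0]
    - [1,0.03,0,0,0]
    - [1,0,0,0,0]
    - [1,0,0,0,0]

```text
clock: 23.2
position: [0.5429, 0.1568, 0.0973]
ee_rot: [0.52, 0.479, 0.52, -0.479]
contact_force: [-1.4, -0.3, 2.0]
width: 0.0332
```

```bash
python3 plan.py Wroller 0.0426
```

```text
clock 23.20 tcp [0.543 0.157 0.097] toolx [ 0.001  0.    -1.   ] q [0.158 0.45  1.81  0.    0.881 0.076] w 0.03317411573309621 F [-1.359 -0.319  2.032]
Wroller twist deg 0.02 rows6deg 0.004 shift units(30mm) x,y,z: [ 0.025 -0.01   0.016] world [-0.    -0.    -0.001]
```

play_rows:
  steps:
    - [1,0,0,0,0]
    - [0.5,0,0,0,0]
    - [0.3,0,0,0,0]
    - [0,0,0,0,0]
    - [0,0,0,0,0]
    - [0,0,0,0,0]
    - [0,0,0,0,0]
    - [0,-0.3,0,0,0]
    - [0,-0.5,0,0,0]
    - [0,-0.6,0,0,0]
    - [0,-0.6,0,0,0]
    - [0,-0.6,0,0,0]
    - [0,-0.5,0,0,0]
    - [0,-0.3,0,0,0]
    - [0,0,0,0,0.5]
    - [0,0,0,0,0.5]
    - [0,0,0,0,0.5]
    - [0,0,0,0,0.5]
    - [0,0,0,0,0.5]
    - [0,0,0,0,0]

```text
clock: 25.2
position: [0.5426, 0.1567, 0.199]
ee_rot: [-0.453, -0.543, -0.453, 0.543]
contact_force: [-0.2, -0.4, -0.0]
width: 0.0853
```

```bash
python3 plan.py lipstick 0.145; python3 look.py s6
```

```text
clock 25.20 tcp [0.543 0.157 0.199] toolx [-0.  0. -1.] q [0.158 0.339 1.689 0.    1.115 0.338] w 0.0853235131644222 F [-0.173 -0.43  -0.001]
lipstick twist deg 0.03 rows6deg 0.005 shift units(30mm) x,y,z: [-0.002  3.854 13.22 ] world [ 0.043 -0.411  0.   ]
Wjar side 374 offset mm [ 0.6 -0.8] [46.8 47.5] 11.0 ztop 0.0583
Wjar scene 451 offset mm [ 2.2 -1.3] [46.3 45.8] 60.5 ztop 0.0577
Wroller side 136 offset mm [0.2 1.4] [35.3 33.8] 72.9 ztop 0.0695
Wroller scene 152 offset mm [ 1.1 -0.7] [33.2 35.1] 71.7 ztop 0.0694
lipstick side 292 offset mm [-0.6  0.7] [25.8 25.1] 78.9 ztop 0.0831
lipstick scene 234 offset mm [0.8 0.3] [25.  27.6] 80.2 ztop 0.0831
perfume side 281 offset mm [-0.9  0.4] [25.4 24.8] 73.4 ztop 0.0873
perfume scene 195 offset mm [ 1.3 -0. ] [26.7 24.5] 25.3 ztop 0.0869
```

View pics/s6.png

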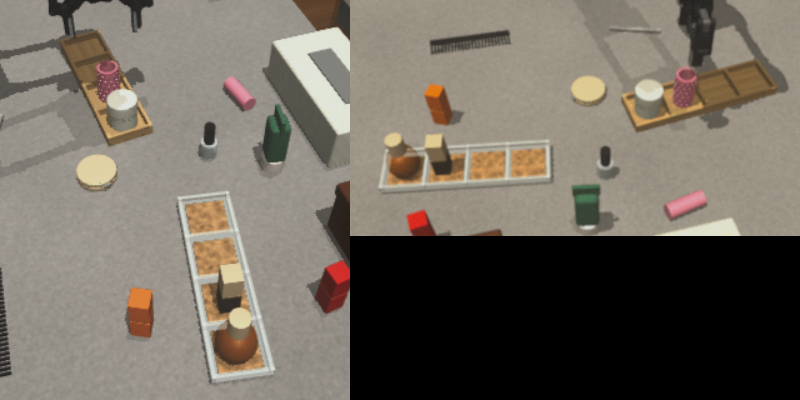

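play_rows:
  steps:
    - [0,0,0.11,0.38,0]
    - [0,0,0.22,0.76,0]
    - [0,0,0.22,0.76,0]
    - [0,0,0.22,0.76,0]
    - [0,0,0.22,0.76,0]
    - [0,0,0.22,0.76,0]
    - [0,0,0.22,0.76,0]
    - [0,0,0.22,0.76,0]
    - [0,0,0.22,0.76,0]
    - [0,0,0.22,0.76,0]
    - [0,0,0.22,0.76,0]
    - [0,0,0.22,0.76,0]
    - [0,0,0.22,0.76,0]
    - [0,0,0.22,0.76,0]
    - [0,0,0.22,0.76,0]
    - [0,0,0.23,0.76,0]
    - [0,0,0.22,0.76,0]
    - [0,0,0.16,0.55,0]
    - [0,0,0.05,0.13,0]
    - [0,0,0,0,0]

```text
clock: 27.3
position: [0.5852, -0.2546, 0.1987]
ee_rot: [0.453, 0.543, 0.453, -0.543]
contact_force: [0.2, 0.4, 0.7]
width: 0.0857
```

```bash
python3 plan.py lipstick 0.05
```

```text
clock 27.30 tcp [ 0.585 -0.255  0.199] toolx [-0.     0.001 -1.   ] q [-0.519  0.44   1.521  0.     1.181 -0.339] w 0.08567104151886333 F [0.221 0.396 0.706]
lipstick twist deg -0.03 rows6deg -0.005 shift units(30mm) x,y,z: [ 3.156 -0.001 -0.01 ] world [-0.     0.    -0.095]
```

play_rows:
  steps:
    - [0,0.3,0,-0.01,0]
    - [0,0.5,0,0,0]
    - [0,0.6,0,0,0]
    - [0,0.6,0,0,0]
    - [0,0.5,0,0,0]
    - [0,0.4,0,0,0]
    - [0,0.26,0,0,0]
    - [0,0,0,0,0]
    - [1,0,0,0,0]
    - [1,0,0,0,0]
    - [1,0,0,0,0]
    - [1,0,0,0,0]
    - [1,0,0,0,0]
    - [1,0,0,0,0]
    - [1,0,0,0,0]
    - [1,0,0,0,0]
    - [1,0,0,0,0]
    - [1,0,0,0,0]
  newtons: 35

```text
clock: 29.1
position: [0.5858, -0.254, 0.1047]
ee_rot: [0.453, 0.543, 0.453, -0.543]
contact_force: [-0.5, 0.4, 4.7]
width: 0.0244
```

```bash
python3 plan.py lipstick 0.05
```

```text
clock 29.10 tcp [ 0.586 -0.254  0.105] toolx [ 0.001 -0.001 -1.   ] q [-0.518  0.529  1.63   0.     0.981 -0.338] w 0.024359826744438148 F [-0.515  0.419  4.71 ]
lipstick twist deg 0.03 rows6deg 0.004 shift units(30mm) x,y,z: [ 0.023 -0.021  0.009] world [-0.001 -0.    -0.001]
```

play_rows:
  steps:
    - [1,-0.2,0,0,0]
    - [1,-0.4,0,0,0]
    - [1,-0.5,0,0,0]
    - [1,-0.5,0,0,0]
    - [1,-0.5,0,0,0]
    - [1,-0.5,0,0,0]
    - [1,-0.4,0,0,0]
    - [1,-0.3,0,0,0]
    - [1,0,0,0,-0.5]
    - [1,0,0,0,-0.5]
    - [1,0,0,0,-0.5]
    - [1,0,0,0,-0.5]
    - [1,0,0,0,-0.5]
    - [1,0,0,0,0]
    - [1,0,0,0,0]

```text
clock: 30.6
position: [0.5854, -0.2538, 0.203]
ee_rot: [0.52, 0.479, 0.52, -0.479]
contact_force: [-0.0, -0.4, 0.1]
width: 0.0244
```

```bash
python3 plan.py Wlipstick 0.149; python3 tilt.py t6
```

```text
clock 30.60 tcp [ 0.585 -0.254  0.203] toolx [-0.  0. -1.] q [-0.518  0.436  1.516  0.     1.19  -0.599] w 0.024443671681549345 F [-0.023 -0.423  0.143]
Wlipstick twist deg -0.04 rows6deg -0.007 shift units(30mm) x,y,z: [  0.006  -0.304 -15.872] world [-0.048  0.474  0.   ]
side 0
scene 11
```

View pics/t6.png

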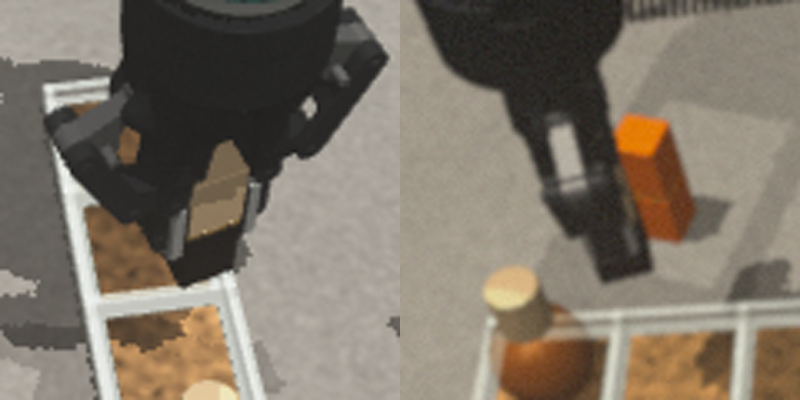

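play_rows:
  steps:
    - [1,0,-0.01,-0.4,0]
    - [1,0,-0.01,-0.8,0]
    - [1,0,-0.01,-0.95,0]
    - [1,0,-0.02,-0.95,0]
    - [1,0,-0.02,-0.95,0]
    - [1,0,-0.02,-0.95,0]
    - [1,0,-0.02,-0.95,0]
    - [1,0,-0.02,-0.95,0]
    - [1,0,-0.02,-0.95,0]
    - [1,0,-0.02,-0.95,0]
    - [1,0,-0.02,-0.95,0]
    - [1,0,-0.02,-0.95,0]
    - [1,0,-0.02,-0.95,0]
    - [1,0,-0.02,-0.95,0]
    - [1,0,-0.02,-0.95,0]
    - [1,0,-0.02,-0.95,0]
    - [1,0,-0.01,-0.8,0]
    - [1,0,0,-0.45,0]
    - [1,0,0,-0.12,0]
    - [1,0,0,0,0]

```text
clock: 32.7
position: [0.5373, 0.22, 0.2031]
ee_rot: [0.52, 0.479, 0.52, -0.479]
contact_force: [-0.6, 0.1, 0.3]
width: 0.0247
```

```bash
python3 plan.py Wlipstick 0.047
```

```text
clock 32.70 tcp [0.537 0.22  0.203] toolx [-0.    -0.001 -1.   ] q [ 0.269  0.357  1.648 -0.     1.137  0.186] w 0.02469923214769 F [-0.562  0.106  0.334]
Wlipstick twist deg 0.07 rows6deg 0.012 shift units(30mm) x,y,z: [ 3.402  0.008 -0.004] world [ 0.     0.    -0.102]
```

play_rows:
  steps:
    - [1,0.3,0.01,0,0]
    - [1,0.5,0,0,0]
    - [1,0.5,0,0,0]
    - [1,0.5,0,0,0]
    - [1,0.5,0,0,0]
    - [1,0.4,0,0,0]
    - [1,0.25,0,0,0]
    - [1,0.15,0,0,0]
    - [1,0.1,0,0,0]
    - [1,0.08,0,0,0]
    - [1,0.06,0,0,0]
    - [1,0.03,0,0,0]
    - [1,0,0,0,0]
    - [1,0,0,0,0]

```text
clock: 34.1
position: [0.538, 0.22, 0.1022]
ee_rot: [0.52, 0.479, 0.52, -0.479]
contact_force: [-0.3, -0.2, -0.5]
width: 0.0245
```

```bash
python3 plan.py Wlipstick 0.047
```

```text
clock 34.10 tcp [0.538 0.22  0.102] toolx [ 0.  0. -1.] q [0.269 0.463 1.768 0.    0.91  0.186] w 0.024465100361373168 F [-0.261 -0.156 -0.454]
Wlipstick twist deg 0.03 rows6deg 0.004 shift units(30mm) x,y,z: [ 0.041 -0.017 -0.003] world [-0.001  0.    -0.001]
```

play_rows:
  steps:
    - [1,0.03,0,0,0]
    - [1,0.01,0,0,0]
    - [1,0,0,0,0]
    - [1,0,0,0,0]

```text
clock: 34.5
position: [0.5381, 0.2201, 0.1017]
ee_rot: [0.52, 0.479, 0.52, -0.479]
contact_force: [-2.5, 0.2, 6.2]
width: 0.0247
```

play_rows:
  steps:
    - [1,-0.02,0,0,0]
    - [0.6,0,0,0,0]
    - [0.4,0,0,0,0]
    - [0,0,0,0,0]
    - [0,0,0,0,0]
    - [0,0,0,0,0]
    - [0,0,0,0,0]
    - [0,-0.3,0,0,0]
    - [0,-0.5,0,0,0]
    - [0,-0.6,0,0,0]
    - [0,-0.6,0,0,0]
    - [0,-0.6,0,0,0]
    - [0,-0.5,0,0,0]
    - [0,-0.3,0,0,0]
    - [0,0,0,0,0.5]
    - [0,0,0,0,0.5]
    - [0,0,0,0,0.5]
    - [0,0,0,0,0.5]
    - [0,0,0,0,0.5]
    - [0,0,0,0,0]

```text
clock: 36.5
position: [0.5377, 0.2199, 0.2035]
ee_rot: [-0.453, -0.543, -0.453, 0.543]
contact_force: [-0.2, 0.1, -0.1]
width: 0.0856
```

```bash
python3 plan.py perfume 0.15; python3 look.py s7
```

```text
clock 36.50 tcp [0.538 0.22  0.203] toolx [-0.  0. -1.] q [0.268 0.357 1.647 0.    1.138 0.448] w 0.0855827742485577 F [-0.234  0.104 -0.15 ]
perfume twist deg 0.04 rows6deg 0.006 shift units(30mm) x,y,z: [-0.018  4.287 17.201] world [ 0.034 -0.531  0.001]
Wjar side 375 offset mm [ 0.4 -0.9] [47.1 46.1] 43.5 ztop 0.0583
Wjar scene 460 offset mm [ 2.1 -1.7] [45.6 47.2] 71.2 ztop 0.0576
Wroller side 130 offset mm [0.2 1. ] [33.1 32.7] 11.3 ztop 0.0699
Wroller scene 159 offset mm [0.8 0. ] [35.5 33.6] 22.1 ztop 0.069
Wlipstick side 122 offset mm [ 1.1 -0.2] [25.3 28. ] 2.5 ztop 0.0798
Wlipstick scene 173 offset mm [ 1.5 -1.8] [26.8 25.4] 2.9 ztop 0.0795
perfume side 280 offset mm [-0.9  0.2] [25.1 24.5] 71.7 ztop 0.0873
perfume scene 191 offset mm [0.3 0. ] [26.4 24. ] 4.7 ztop 0.0873
```

View pics/s7.png

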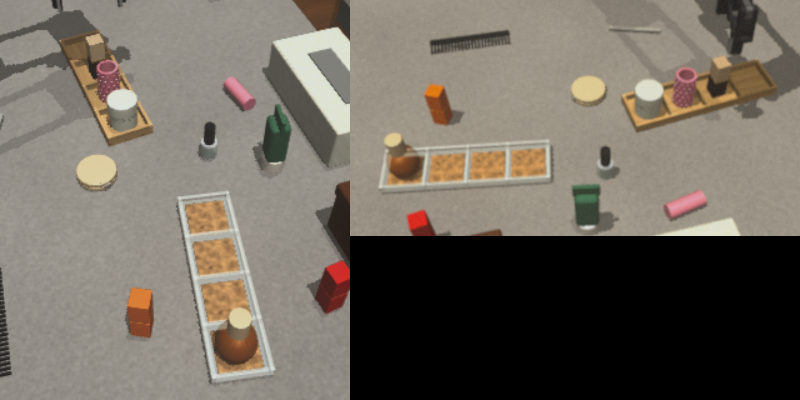

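play_rows:
  steps:
    - [0,0,0.1,0.4,0]
    - [0,0,0.2,0.8,0]
    - [0,0,0.24,0.95,0]
    - [0,0,0.24,0.95,0]
    - [0,0,0.24,0.95,0]
    - [0,0,0.24,0.95,0]
    - [0,0,0.24,0.95,0]
    - [0,0,0.24,0.95,0]
    - [0,0,0.24,0.95,0]
    - [0,0,0.24,0.95,0]
    - [0,0,0.24,0.95,0]
    - [0,0,0.24,0.95,0]
    - [0,0,0.24,0.95,0]
    - [0,0,0.24,0.95,0]
    - [0,0,0.24,0.95,0]
    - [0,0,0.24,0.95,0]
    - [0,0,0.24,0.95,0]
    - [0,0,0.23,0.95,0]
    - [0,0,0.15,0.6,0]
    - [0,0,0,0.2,0]

```text
clock: 38.6
position: [0.5716, -0.313, 0.2031]
ee_rot: [-0.453, -0.543, -0.452, 0.543]
contact_force: [0.1, 0.4, 0.6]
width: 0.0855
```

play_rows:
  steps:
    - [0,0,0,0,0]
    - [0,0,0,0,0]

```text
clock: 38.8
position: [0.5716, -0.3096, 0.2033]
ee_rot: [0.453, 0.543, 0.454, -0.543]
contact_force: [-0.1, 0.0, -0.0]
width: 0.0854
```

```bash
python3 plan.py perfume 0.073; python3 look.py s8
```

```text
clock 38.80 tcp [ 0.572 -0.31   0.203] toolx [-0.001  0.001 -1.   ] q [-0.604  0.453  1.486  0.001  1.204 -0.425] w 0.08542572267544149 F [-0.108  0.019 -0.006]
perfume twist deg 0.05 rows6deg 0.008 shift units(30mm) x,y,z: [2.542 0.015 0.045] world [ 0.    -0.001 -0.076]
Wjar side 368 offset mm [-0.4  0.3] [47.2 46. ] 75.2 ztop 0.0583
Wjar scene 455 offset mm [ 1.4 -1.4] [45.6 47.6] 73.1 ztop 0.0577
Wroller side 132 offset mm [-0.2  0. ] [34.5 33.7] 72.9 ztop 0.0695
Wroller scene 149 offset mm [1.3 0.1] [33.4 34.1] 52.3 ztop 0.0689
Wlipstick side 118 offset mm [ 1.1 -0.2] [24.8 28.9] 6.3 ztop 0.0801
Wlipstick scene 173 offset mm [ 1.3 -1.5] [27.4 25.3] 7.3 ztop 0.0794
perfume side 284 offset mm [-1.3  0.1] [25.3 25.5] 1.8 ztop 0.0872
perfume scene 191 offset mm [ 0.4 -0.2] [24.9 25.7] 47.7 ztop 0.0873
```

play_rows:
  steps:
    - [0,0.3,0.01,0.03,0]
    - [0,0.5,0,0,0]
    - [0,0.5,0,0,0]
    - [0,0.5,0,0,0]
    - [0,0.4,0,0,0]
    - [0,0.27,0,0,0]
    - [0,0.1,0,0,0]
    - [0,0,0,0,0]
    - [1,0,0,0,0]
    - [1,0,0,0,0]
    - [1,0,0,0,0]
    - [1,0,0,0,0]
    - [1,0,0,0,0]
    - [1,0,0,0,0]
    - [1,0,0,0,0]
    - [1,0,0,0,0]
    - [1,0,0,0,0]
    - [1,0,0,0,0]
  newtons: 45

```text
clock: 40.7
position: [0.5722, -0.3117, 0.1267]
ee_rot: [0.453, 0.543, 0.453, -0.543]
contact_force: [-1.2, -0.2, 4.4]
width: 0.0252
```

```bash
python3 plan.py perfume 0.072
```

```text
clock 40.70 tcp [ 0.572 -0.312  0.127] toolx [ 0.001 -0.    -1.   ] q [-0.606  0.522  1.576  0.     1.043 -0.426] w 0.025178955774638367 F [-1.171 -0.242  4.364]
perfume twist deg 0.03 rows6deg 0.005 shift units(30mm) x,y,z: [ 0.023 -0.023 -0.028] world [-0.001  0.001 -0.001]
```

play_rows:
  steps:
    - [1,-0.2,0,0,0]
    - [1,-0.4,0,0,0]
    - [1,-0.5,0,0,0]
    - [1,-0.5,0,0,0]
    - [1,-0.5,0,0,0]
    - [1,-0.5,0,0,0]
    - [1,-0.4,0,0,0]
    - [1,-0.3,0,0,0]
    - [1,0,0,0,-0.5]
    - [1,0,0,0,-0.5]
    - [1,0,0,0,-0.5]
    - [1,0,0,0,-0.5]
    - [1,0,0,0,-0.5]
    - [1,0,0,0,0]
    - [1,0,0,0,0]

```text
clock: 42.2
position: [0.572, -0.3116, 0.2252]
ee_rot: [0.52, 0.479, 0.52, -0.479]
contact_force: [0.4, 0.2, -1.8]
width: 0.0249
```

```bash
python3 plan.py Wperfume 0.171; python3 tilt.py t7
```

```text
clock 42.20 tcp [ 0.572 -0.312  0.225] toolx [-0.  0. -1.] q [-0.606  0.438  1.453  0.     1.251 -0.687] w 0.024911952556424734 F [ 0.431  0.204 -1.775]
Wperfume twist deg -0.04 rows6deg -0.007 shift units(30mm) x,y,z: [  0.013   0.3   -19.89 ] world [-0.04   0.595 -0.   ]
side 683
 z0.122 83 x [0.5464 0.5544 0.5838] y [-0.3353 -0.3288 -0.3073]
 z0.132 249 x [0.5469 0.5589 0.5901] y [-0.3348 -0.3285 -0.3009]
 z0.142 306 x [0.5499 0.5687 0.5882] y [-0.3319 -0.3252 -0.3095]
 z0.152 40 x [0.5493 0.5689 0.5835] y [-0.3249 -0.3214 -0.3165]
scene 616
 z0.121 97 x [0.5801 0.5941 0.5972] y [-0.3248 -0.3049 -0.2887]
 z0.131 203 x [0.5685 0.5913 0.5974] y [-0.3304 -0.3043 -0.2876]
 z0.141 260 x [0.56   0.5858 0.5943] y [-0.3297 -0.3015 -0.2902]
 z0.151 46 x [0.565  0.5792 0.5971] y [-0.322  -0.301  -0.2952]
```

View pics/t7.png

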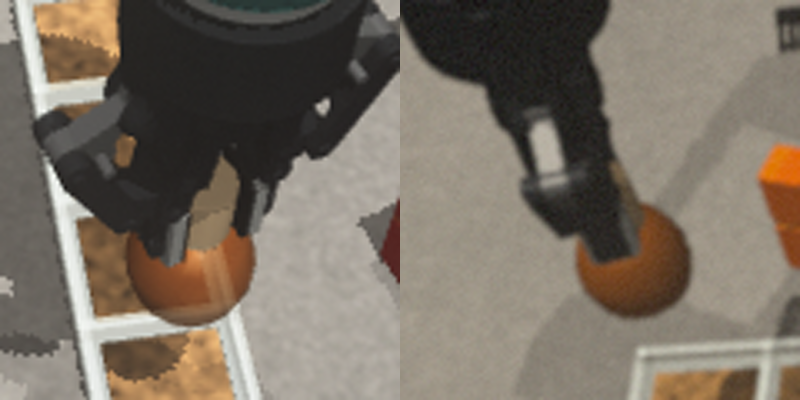

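play_rows:
  steps:
    - [1,0,0.01,-0.4,0]
    - [1,0,0.01,-0.8,0]
    - [1,0,0.02,-0.9,0]
    - [1,0,0.02,-0.9,0]
    - [1,0,0.02,-0.9,0]
    - [1,0,0.02,-0.9,0]
    - [1,0,0.02,-0.9,0]
    - [1,0,0.02,-0.9,0]
    - [1,0,0.02,-0.9,0]
    - [1,0,0.02,-0.9,0]
    - [1,0,0.02,-0.9,0]
    - [1,0,0.02,-0.9,0]
    - [1,0,0.02,-0.9,0]
    - [1,0,0.02,-0.9,0]
    - [1,0,0.02,-0.9,0]
    - [1,0,0.02,-0.9,0]
    - [1,0,0,-0.9,0]
    - [1,0,0,-0.9,0]
    - [1,0,0,-0.9,0]
    - [1,0,0,-0.9,0]

```text
clock: 44.3
position: [0.5372, 0.211, 0.2255]
ee_rot: [0.52, 0.479, 0.52, -0.479]
contact_force: [-0.6, -0.4, -0.7]
width: 0.0248
```

play_rows:
  steps:
    - [1,0,0,-0.9,0]
    - [1,0,0,-0.8,0]
    - [1,0,0,-0.5,0]
    - [1,0,0,-0.25,0]
    - [1,0,0,0,0]
    - [1,0,0,0,0]

```text
clock: 44.9
position: [0.5322, 0.2819, 0.2253]
ee_rot: [0.52, 0.479, 0.52, -0.479]
contact_force: [-0.2, -0.3, -1.6]
width: 0.0245
```

```bash
python3 plan.py Wperfume 0.0695
```

```text
clock 44.90 tcp [0.532 0.282 0.225] toolx [-0.    -0.001 -1.   ] q [ 0.372  0.368  1.568 -0.001  1.205  0.291] w 0.024534406998167755 F [-0.198 -0.332 -1.622]
Wperfume twist deg 0.01 rows6deg 0.001 shift units(30mm) x,y,z: [ 3.392  0.01  -0.069] world [ 0.     0.002 -0.102]
```

play_rows:
  steps:
    - [1,0.3,0.01,-0.06,0]
    - [1,0.5,0,0,0]
    - [1,0.5,0,0,0]
    - [1,0.5,0,0,0]
    - [1,0.5,0,0,0]
    - [1,0.4,0,0,0]
    - [1,0.25,0,0,0]
    - [1,0.15,0,0,0]
    - [1,0.1,0,0,0]
    - [1,0.08,0,0,0]
    - [1,0.06,0,0,0]
    - [1,0.03,0,0,0]
    - [1,0,0,0,0]
    - [1,0,0,0,0]

```text
clock: 46.3
position: [0.5325, 0.2845, 0.1244]
ee_rot: [0.52, 0.479, 0.52, -0.479]
contact_force: [-0.8, 0.1, -0.9]
width: 0.0249
```

```bash
python3 plan.py Wperfume 0.0692
```

```text
clock 46.30 tcp [0.532 0.285 0.124] toolx [ 0.  0. -1.] q [0.375 0.465 1.692 0.    0.984 0.293] w 0.02486805451053418 F [-0.768  0.094 -0.933]
Wperfume twist deg 0.02 rows6deg 0.004 shift units(30mm) x,y,z: [ 0.041 -0.01   0.021] world [-0.    -0.001 -0.001]
```

play_rows:
  steps:
    - [1,0.02,0,0,0]
    - [1,0.01,0,0,0]
    - [1,0,0,0,0]
    - [1,0,0,0,0]

```text
clock: 46.7
position: [0.5326, 0.2845, 0.1237]
ee_rot: [0.52, 0.479, 0.52, -0.479]
contact_force: [-0.8, 0.5, 2.2]
width: 0.0246
```

Contact with the floor registers (+2 N), so I'm releasing.

play_rows:
  steps:
    - [0.6,0,0,0,0]
    - [0.4,0,0,0,0]
    - [0,0,0,0,0]
    - [0,0,0,0,0]
    - [0,0,0,0,0]
    - [0,0,0,0,0]
    - [0,-0.3,0,0,0]
    - [0,-0.5,0,0,0]
    - [0,-0.6,0,0,0]
    - [0,-0.8,0,0,0]
    - [0,-0.8,0,0,0]
    - [0,-0.8,0,0,0]
    - [0,-0.6,0,0,0]
    - [0,-0.3,0,0,0]
    - [0,0,0,0,0]
    - [0,0,0,0,0]

```text
clock: 48.3
position: [0.532, 0.2843, 0.2638]
ee_rot: [0.52, 0.479, 0.52, -0.479]
contact_force: [-0.2, -0.3, -0.3]
width: 0.0857
```

```bash
python3 plan.py Wperfume 0.2; python3 look.py s9
```

```text
clock 48.30 tcp [0.532 0.284 0.264] toolx [-0.001 -0.    -1.   ] q [0.375 0.342 1.508 0.    1.292 0.293] w 0.08565481437819304 F [-0.196 -0.293 -0.302]
Wperfume twist deg 0.02 rows6deg 0.004 shift units(30mm) x,y,z: [0.326 0.01  0.014] world [ 0.   -0.   -0.01]
Wjar side 372 offset mm [-0.3  0.2] [48.2 46. ] 71.9 ztop 0.0582
Wjar scene 461 offset mm [ 2.2 -1.2] [47.1 46. ] 13.3 ztop 0.0577
Wroller side 131 offset mm [0.7 1.5] [35.  32.8] 72.8 ztop 0.0695
Wroller scene 156 offset mm [0.8 0.1] [31.8 35.7] 70.9 ztop 0.0692
Wlipstick side 125 offset mm [ 0.9 -0.8] [25.7 27.5] 2.1 ztop 0.08
Wlipstick scene 169 offset mm [ 2.4 -1.1] [27.5 26. ] 3.1 ztop 0.0795
Wperfume side 92 offset mm [-0.7 -0.1] [25.7 23.6] 78.3 ztop 0.0844
Wperfume scene 136 offset mm [0.6 0.3] [23.8 27.2] 31.6 ztop 0.0833
```

View pics/s9.png

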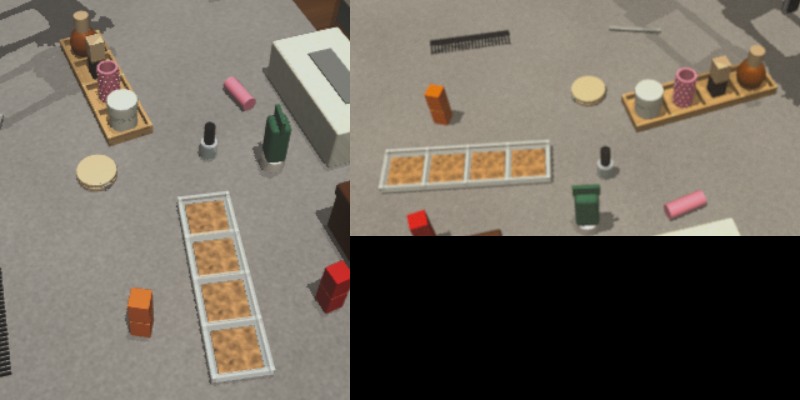

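All four stand centred to within about 3 mm, with top heights matching a seat on the rack floor, and the gripper is clear. Handing in.

```bash
python3 -c "
from rig import manip
print(manip.sign_off())"
```

```text
the job is handed in; nothing more can be done
None
```

I moved all four toiletries to the wooden rack in reverse order and handed the job in at about 48 s of the 104 s allowed. Sign-off gave no verdict. From the robot's left, the clear rack held jar, roller, lipstick, perfume. The wooden rack now holds perfume, lipstick, roller, jar.

- **Position:** depth fits from both fixed cameras put each item within about 3 mm of its compartment's middle.
- **Seating:** top heights of 58, 69, 80 and 84 mm (jar, roller, lipstick, perfume) match standing on the rack floor. All four look upright in the last pictures.
- **Gripper:** it is open and raised well clear of everything. I left the orange, red and pink look-alikes alone.
- **Disagreements:** the two cameras differed by 1–3 mm in places. The roller looked tilted once in the hand, but the depth data showed it upright.

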